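# Tip the bending die out of its tilting cradle

### The arm

A 7-joint arm with a two-finger parallel gripper is mounted at the origin on a cart in front of the work surface, level with it; the furniture and walls round the work are solid. World frame = base frame: x ahead of the robot, y to its left, z up, the work surface at z = 0. Lengths are in m, angles in rad, forces in N, time in s.
With the tool pointing down it reaches from about 0.425 to 0.925 m from the base axis. Payload 6.8 kg.
Tool frame: the origin (TCP) lies at the very end of the fingers, on their centre line; the grasp point (between the pads) lies 19 mm behind it; z points along the fingers, y is the line along which they close (so a half turn about z gives the same grasp; the last joint's range is limited). The gripper opens to 85 mm and grips with 20 to 120 N. Pads are 22 mm wide; open, the fingers measure 114 mm over their backs; the gripper's body (76 mm by 85 mm) begins 54 mm behind the grasp point. The pads swing forward as they close: fully open they stand 13 mm farther back than shut.
Start: joints at [-1.25, 0.477, 0.022, 1.555, -0.011, 1.109, -0.083], TCP at [0.281, 0.614, 0.231] pointing down, gripper open.
Joint ranges: [-2.96, 2.96], [-0.34, 2.1], [-1.41, 1.46], [0.24, 2.44], [-1.37, 4.51], [0.17, 1.92], [-2.96, 2.96]. Speed limits (rad/s): [2.39, 2.39, 3.14, 3.14, 3.14, 3.14, 3.14].

### API

Orientations are given as a unit quaternion [w, x, y, z].
In Python, from station import get_obs, read_camera, hand_in gives the robot as it stands.
- The arm moves only by the tool arm_command, never from a script. Its argument "commands" is one flat list of numbers, 7 for each row, row after row: the shift along the tool's x, y, z in m, then the turn, a rotation vector about the tool's x, y, z in degrees, then the opening, from 0 (shut) to 1 (fully open). In form: [tx, ty, tz, rx, ry, rz, fingers, tx, ty, tz, rx, ry, rz, fingers, ...]. A call has 1 to 8 rows; each row is the pose to reach, as a shift and turn from the pose commanded when the call began, along the tool's axes at that moment; what a row does not reach only later rows make up. A row lasts 1/10 s, in which the tool goes at most 50 mm and 8.59 degrees, less where a joint would pass 70% of its speed; a pose out of reach is approached as far as the arm can. A call with a gripper value outside its range is refused whole. The fingers move at their own pace and stop on an object; "force" is the grip in N (left out, the last holds). Time passes only in rows, so rows that repeat a pose let the fingers close. It gives the time, the measured TCP pose, the force, the opening and the grip force at its end, in the units of the state.
- get_obs(): the state, without advancing time (a new reading comes with each control period).
- read_camera(name): name is "scene" or "top" or "wrist"; returns a dict with "img" (480x640x3 uint8, red, green, blue), "camera_matrix" (3x3 intrinsics, pixels), "pose" (4x4, takes a point from camera to world coordinates). Camera axes: x right, y down, z forward; pixel columns grow to the right and rows downward; lengths in m; the calibration is good to about 2 mm. The wrist camera is an equidistant fisheye: a pixel r from the principal point sees the ray r / f radians off the axis. A picture is of the moment at which its call begins. There is no depth.
- hand_in(): hands the job in; it is judged then, once.
The state is a dict: "t": time; "q": joint angles; "joint_vel": joint speeds; "joint_torque": joint torques, N m; "eef_pos": TCP position; "tool_rot": TCP orientation; "contact_force": force on the tool from outside, world axes, zero at the start; "torque": the same for the moment, N m; "gripper_width": opening from 0.0 (shut) to 1.0 (fully open); "grasp_force": force on a finger pad.
Only numpy, scipy, OpenCV 4.12 (cv2) and the standard library are available. Lean on these libraries where they do the work, as an engineer would, in place of code of your own. Each camera call takes 0.05 s, during which the arm holds its last target. There are 200 camera calls.

### The job

Two tilting cradles stand on the bench, each with a catch tray in front of its pivot: one scoop holds a steel bending die, the other a rubber strip. Swing the lever of the cradle that holds the die until its scoop is tipped steeply and the die has slid out into its catch tray, without touching the die with the gripper, then swing the lever back until the scoop is level again and let go. Leave the other cradle untipped.

Things in the scene. Friction and masses are not known exactly. Their poses are not given: they have to be found in the camera images.
- die_stand: Fixed stand of the cradle that holds the die; the strip's stand looks the same. Origin on the bench under the pivot, midway between the grey cheeks; x = pour direction (away from the robot), y left, z up. Pivot axle along y at z 120 mm. Cheeks: outer faces y +-66, top z 142, x +-22 mm. Catch tray is part of it: inside x -18 to 162, y -55 to 55 mm, floor z 7, rim z 49.
- die_cradle (a joint): Tilt of the die's scoop, rad: 0 = level (stop, start), 1.3 = tipped fully forward (stop). Stiff: about 2 N at the bar moves it, and it stays where left. Scoop 120 x 70 mm, open in front; level, its floor is at z 130 mm, x -70 to 50 of the stand. The die slides out somewhere between 0.5 and 1.1 rad.
- die_bar (a point): Middle of the lever's round rubber cross bar, 14 mm thick, 56 mm long, parallel to the axle; moves with the cradle. In the stand's frame: x = 130 sin(a), y = -108, z = 120 + 130 cos(a) mm, a = joint - 0.61 rad. The bar's inner end joins the crank at y = -76 mm, outside the right cheek; its outer end is free. Pinch from above, fingers closing along the stand's x; it turns between them.
- die: Dark steel bending die, block 55 x 34 x 20 mm with bevelled upper edges, about 0.15 kg, lying in the scoop of its cradle, left or right on the bench; origin at the centre of its underside, x along its length, z up. Not the smaller notched die on the bench.
- strip_cradle (a joint): Tilt in rad of the other, identical cradle, which holds a brown rubber strip 60 x 22 x 17 mm: 0 = level; leave it there.
Mind the look-alikes: they are no part of the job. Of the things shaped like the die, the steel one is meant.

How it is judged:
By the outcome, as a careful person would: the job done as asked, in the order asked, and still so for the second after the job is handed in, with the robot touching nothing.
It also fails if it takes over 40 s, if anything falls off the work surface, if the arm or the gripper's body presses on something with over 40 N, if the wrist force passes 120 N, or if a joint passes its speed limit or range.

## Working session

There is one attempt and no reset: what is moved stays moved. The work goes in short steps, Python scripts to look and compute and a tool call to move; the robot and the scene stay as the last step left them, time stands still between calls to the robot, and variables do not carry over. Pictures are saved under pics/ and viewed, at most 10 in all, crops included, and the job is handed in when it is done.

Besides the shell and the picture viewer there is one more tool, called after "Emit:" in YAML: its name, and indented under it one key for each argument. arm_command: Moves the arm, as the interface text tells. Its arguments: {"type":"object","properties":{"commands":{"type":"array","items":{"type":"number"}},"force":{"type":"number"}},"required":["commands"]}

```bash
mkdir -p pics; python3 - <<'E'
from station import *
import cv2,numpy as np
o=get_obs();print(o)
for n in("scene","top"):
    c=read_camera(n);cv2.imwrite(f"pics/{n}0.png",c["img"][:,:,::-1]);print(n,c["camera_matrix"],c["pose"])
E
```

```text
{'t': 0.0, 'q': array([-1.25013104,  0.47783042,  0.02238043,  1.55644841, -0.01149919,
        1.10927235, -0.08306658]), 'joint_vel': array([-7.14229242e-04, -8.08813993e-04,  1.20156800e-03,  1.00310144e-03,
        1.08302370e-05,  9.46473747e-04, -8.62772907e-04]), 'joint_torque': array([-1.14329964e-04, -5.96451437e+01,  1.60828527e+00, -2.81200397e+01,
        1.25335524e-02,  9.45376523e-03,  1.71350422e-05]), 'eef_pos': array([0.28042395, 0.61335225, 0.23030745]), 'tool_rot': array([-1.17609486e-04,  2.12734742e-01,  9.77109560e-01, -9.07309513e-04]), 'contact_force': array([-0.2386091 ,  0.34244774,  0.13579747]), 'torque': array([-0.00792003, -0.05307291,  0.00566395]), 'grasp_force': 0.0, 'gripper_width': 0.9988335394663705}
scene [[433.34188636   0.         321.47727129]
 [  0.         433.34188636 238.64966994]
 [  0.           0.           1.        ]] [[ 0.50077975 -0.61703838  0.60702823  0.08098036]
 [-0.8655644  -0.36041271  0.34770813 -0.21264757]
 [ 0.00423143 -0.69954722 -0.71457385  0.74512107]
 [ 0.          0.          0.          1.        ]]
top [[504.64182298   0.         320.51832721]
 [  0.         504.64182298 239.21361575]
 [  0.           0.           1.        ]] [[-0.01271115 -0.9910099   0.13318334  0.45954349]
 [-0.99991657  0.01229201 -0.00396885  0.06320633]
 [ 0.00229608 -0.13322267 -0.99108347  1.12592933]
 [ 0.          0.          0.          1.        ]]
```

View pics/scene0.png

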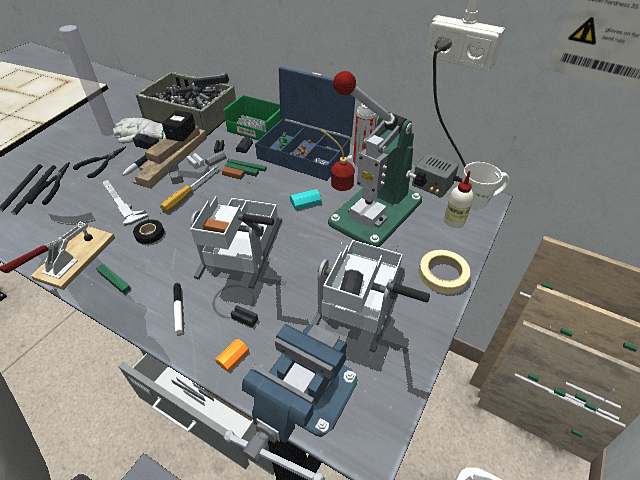

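View pics/top0.png

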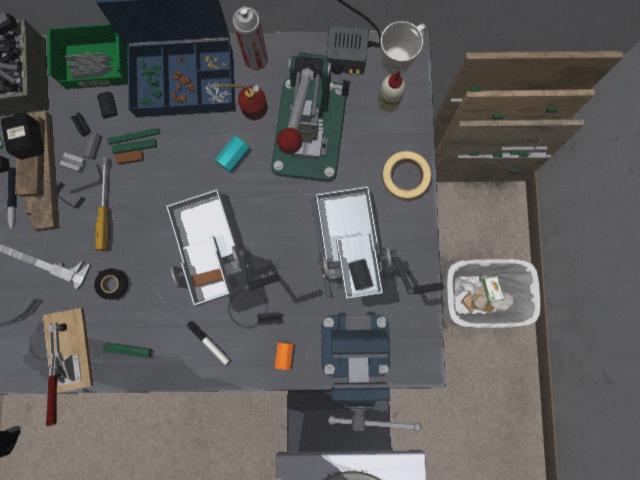

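Candidates in the top view: the dark block in the right scoop (361,275), the small notched die (270,319), dark pieces at (107,104), the orange block (285,356) and the cyan one (232,154). The brown strip is in the left scoop (207,278). I choose the right cradle and will check it in a close crop.

```bash
python3 - <<'E'
import cv2
a=cv2.imread("pics/top0.png")[175:325,300:460]
b=cv2.imread("pics/scene0.png")[225:355,300:440]
cv2.imwrite("pics/c1.png",cv2.resize(a,None,fx=4,fy=4,interpolation=cv2.INTER_CUBIC))
cv2.imwrite("pics/c2.png",cv2.resize(b,None,fx=4,fy=4,interpolation=cv2.INTER_CUBIC))
E
```

```text
(no output)
```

View pics/c1.png

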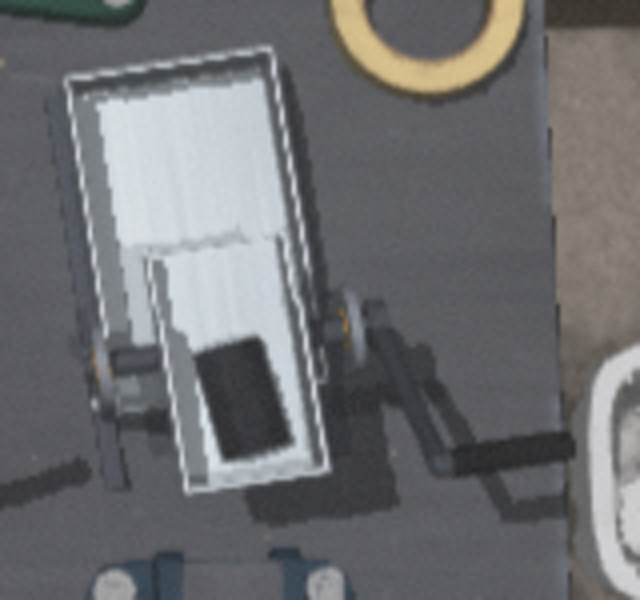

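View pics/c2.png

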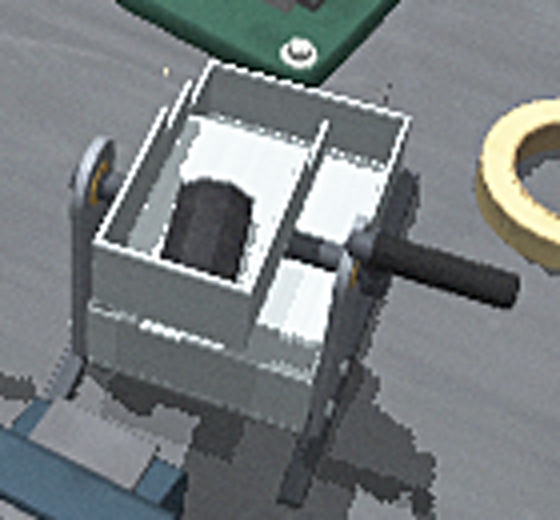

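```bash
cat > h.py <<'E'
import numpy as np
from scipy.optimize import least_squares
from scipy.spatial.transform import Rotation as R
def world(p,s): # stand (x,y,yaw) -> world
    c,n=np.cos(p[2]),np.sin(p[2]);s=np.asarray(s,float)
    return np.array([p[0]+c*s[0]-n*s[1],p[1]+n*s[0]+c*s[1],s[2]])
def proj(c,w):
    T=np.linalg.inv(c["pose"]);q=c["camera_matrix"]@(T[:3,:3]@w+T[:3,3]);return q[:2]/q[2]
def bar(j): a=j-.61; return [.13*np.sin(a),-.108,.12+.13*np.cos(a)]
E
python3 - <<'E'
from h import *
from station import *
t=read_camera("top");s=read_camera("scene")
L=[(t,(572,445),(-.0745,-.136,.2265)),(t,(445,462),(-.0745,-.08,.2265)),(t,(68,78),(.164,.057,.049)),(t,(272,48),(.164,-.057,.049)),
(s,(513,290),(-.0745,-.136,.2265)),(s,(210,64),(.164,.057,.049)),(s,(410,118),(.164,-.057,.049))]
off={id(t):(300,175),id(s):(300,225)}
f=lambda p:np.concatenate([proj(c,world(p,w))-np.array(u)/4-off[id(c)] for c,u,w in L])
r=least_squares(f,[.5,0,0]);p=r.x;print(p,np.degrees(p[2]));print(r.fun.reshape(-1,2).round(1))
for j in(0,.3,.6,.9,1.2,1.3):print(j,world(p,bar(j)).round(4))
o=get_obs();print(o["eef_pos"],R.from_quat(o["tool_rot"],scalar_first=True).as_matrix().round(3))
np.save("p.npy",p)
E
```

```text
[ 0.5492623  -0.01292388  0.13320362] 7.632005233958732
[[ 0.4 -0.1]
 [ 1.1  0.3]
 [-0.  -0.7]
 [ 0.6 -0.6]
 [-0.7  1. ]
 [-0.5 -1.4]
 [-1.  -0.4]]
0 [ 0.4898 -0.1299  0.2266]
0.3 [ 0.5243 -0.1252  0.2438]
0.6 [ 0.5623 -0.1201  0.25  ]
0.9 [ 0.6005 -0.115   0.2446]
1.2 [ 0.6353 -0.1104  0.228 ]
1.3 [ 0.6456 -0.109   0.2203]
[0.28051159 0.61357454 0.23069413] [[-0.909  0.416 -0.   ]
 [ 0.416  0.909 -0.001]
 [-0.    -0.001 -1.   ]]
```

Crop 1 and crop 2 both show the dark steel block with bevelled edges in the right cradle's scoop, so that is the one. The bar runs from top view (411,290) to (443,286). I'll move up and across first.

Emit:
arm_command:
  commands: [-0.05,-0.04,-0.09,0,0,5,1,-0.31,-0.26,-0.13,0,0,30,1,-0.31,-0.26,-0.13,0,0,30,1,-0.31,-0.26,-0.13,0,0,30,1,-0.31,-0.26,-0.13,0,0,30,1,-0.31,-0.26,-0.13,0,0,30,1,-0.31,-0.26,-0.13,0,0,30,1,-0.31,-0.26,-0.13,0,0,30,1]
  force: 30

```text
t: 1.0
eef_pos: [0.4399, 0.2782, 0.3535]
tool_rot: [-0.0, 0.458, 0.889, 0.0]
contact_force: [1.9, 1.1, -0.1]
gripper_width: 1.001
grasp_force: 0.0
```

```bash
cat >> h.py <<'E'
def delta(o,targets,yaw):
    Rc=R.from_quat(o["tool_rot"],scalar_first=True)
    Rt=R.from_matrix(np.c_[[np.sin(yaw),-np.cos(yaw),0],[np.cos(yaw),np.sin(yaw),0],[0,0,-1]])
    print(o["t"],o["eef_pos"].round(4),"F",o["contact_force"].round(1),"w",o["gripper_width"],"g",o["grasp_force"],"q",o["q"].round(2))
    print("rot",np.degrees((Rc.inv()*Rt).as_rotvec()).round(2))
    for w in targets: print(np.round(w,4),Rc.inv().apply(np.array(w)-o["eef_pos"]).round(4))
E
python3 - <<'E'
from h import *
from station import *
p=np.load("p.npy");b=world(p,bar(0))
delta(get_obs(),[b+[0,0,.1],b-[0,0,.019]],p[2])
E
```

```text
Traceback (most recent call last):
  File "h.py", line 12, in delta
    Rt=R.from_matrix(np.c_[[np.sin(yaw),-np.cos(yaw),0],[np.cos(yaw),np.sin(yaw),0],[0,0,-1]])
  File "scipy/spatial/transform/_rotation.pyx", line 1143, in scipy.spatial.transform._rotation.Rotation.from_matrix
ValueError: Non-positive determinant (left-handed or null coordinate frame) in rotation matrix 0: [[ 0.13281006  0.99114151  0.        ]
 [-0.99114151  0.13281006  0.        ]
 [ 0.          0.         -1.        ]].
```

```bash
sed -i 's/\[np.sin(yaw),-np.cos(yaw),0\]/[-np.sin(yaw),np.cos(yaw),0]/' h.py
python3 - <<'E'
from h import *
from station import *
p=np.load("p.npy");b=world(p,bar(0))
delta(get_obs(),[b+[0,0,.1],b-[0,0,.019]],p[2])
E
```

```text
1.0 [0.4399 0.2782 0.3535] F [ 1.9  1.1 -0.1] w 1.00074474851508 g 0.0 q [-0.94  0.12  0.28  1.77 -0.03  1.26 -0.03]
rot [ 1.00e-02 -2.00e-02  2.78e+01]
[ 0.4898 -0.1299  0.3266] [-0.3615 -0.1959  0.0268]
[ 0.4898 -0.1299  0.2076] [-0.3615 -0.1959  0.1458]
```

Emit:
arm_command:
  commands: [-0.36,-0.196,0.02,0,0,28,1,-0.36,-0.196,0.02,0,0,28,1,-0.36,-0.196,0.02,0,0,28,1,-0.36,-0.196,0.02,0,0,28,1,-0.36,-0.196,0.02,0,0,28,1,-0.36,-0.196,0.02,0,0,28,1,-0.36,-0.196,0.02,0,0,28,1,-0.36,-0.196,0.02,0,0,28,1]

```text
t: 1.8
eef_pos: [0.4869, -0.1183, 0.3336]
tool_rot: [0.0, 0.66, 0.752, 0.001]
contact_force: [0.3, 0.3, -0.1]
gripper_width: 1.003
grasp_force: 0.0
```

Emit:
arm_command:
  commands: [0,0,0,0,0,0,1,0,0,0,0,0,0,1]

```text
t: 2.0
eef_pos: [0.4869, -0.1176, 0.3333]
tool_rot: [-0.0, 0.661, 0.75, -0.0]
contact_force: [-0.2, 0.1, 1.1]
gripper_width: 1.002
grasp_force: 0.0
```

```bash
python3 - <<'E'
from h import *
from station import *
import cv2
p=np.load("p.npy");b=world(p,bar(0))
delta(get_obs(),[b+[0,0,.1],b-[0,0,.019]],p[2])
c=read_camera("wrist");T=np.linalg.inv(c["pose"]);K=c["camera_matrix"]
im=c["img"][:,:,::-1].copy()
for y in(-.08,-.108,-.136):
    q=T[:3,:3]@world(p,[-.0745,y,.2265])+T[:3,3];r=np.hypot(q[0],q[1]);th=np.arctan2(r,q[2])
    u=K[:2,2]+K[0,0]*th*q[:2]/r;print(u);cv2.circle(im,tuple(int(v) for v in u.round()),2,(0,0,255),-1)
cv2.imwrite("pics/w1.png",im)
E
```

```text
2.0 [ 0.4869 -0.1176  0.3333] F [-0.2  0.1  1.1] w 1.0015199422009906 g 0.0 q [-0.51  0.09  0.68  1.86 -0.06  1.21  0.32]
rot [-0.02 -0.   -0.39]
[ 0.4898 -0.1299  0.3266] [-0.0125  0.0014  0.0067]
[ 0.4898 -0.1299  0.2076] [-0.0125  0.0014  0.1257]
[320.53173949 210.55448392]
[320.80362717 249.4881635 ]
[321.05268887 285.94761871]
```

View pics/w1.png

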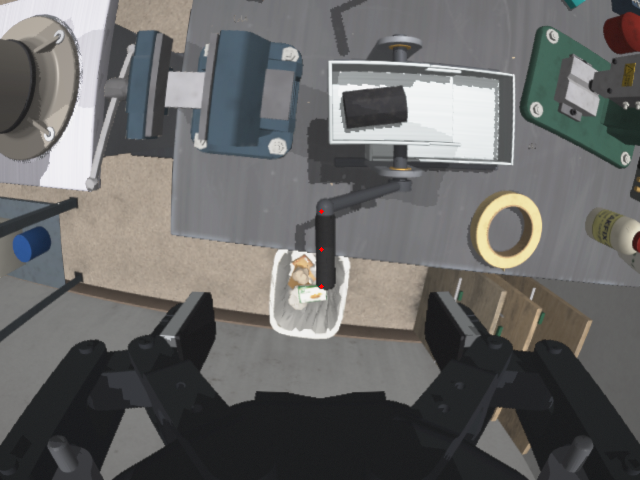

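The wrist view shows the bar from (324,208) to (327,287), about 4 px right of the prediction, so I shift roughly +2 mm in y and then descend.

Emit:
arm_command:
  commands: [-0.0125,0.003,0.03,0,0,0,1,-0.0125,0.003,0.06,0,0,0,1,-0.0125,0.003,0.09,0,0,0,1,-0.0125,0.003,0.11,0,0,0,1,-0.0125,0.003,0.126,0,0,0,1,-0.0125,0.003,0.126,0,0,0,0,-0.0125,0.003,0.126,0,0,0,0,-0.0125,0.003,0.126,0,0,0,0]
  force: 40

```text
t: 2.85
eef_pos: [0.4926, -0.1278, 0.2085]
tool_rot: [0.001, 0.659, 0.752, 0.001]
contact_force: [-0.1, -0.6, 0.2]
gripper_width: 0.516
grasp_force: 0.0
```

Emit:
arm_command:
  commands: [0,0,0,0,0,0,0,0,0,0,0,0,0,0,0,0,0,0,0,0,0,0,0,0,0,0,0,0]

```text
t: 3.25
eef_pos: [0.492, -0.1283, 0.2081]
tool_rot: [0.0, 0.66, 0.751, 0.0]
contact_force: [-2.3, 1.5, 6.4]
gripper_width: 0.15
grasp_force: 39.1
```

```bash
python3 - <<'E'
from h import *
from station import *
p=np.load("p.npy")
J=np.arange(.05,1.31,.09);b0=world(p,bar(0));o=get_obs()
# relative to actual grasp
delta(o,[o["eef_pos"]+world(p,bar(j))-b0 for j in J],p[2])
E
```

```text
3.25 [ 0.492  -0.1283  0.2081] F [-2.3  1.5  6.4] w 0.14978383175265314 g 39.09240245819092 q [-0.43  0.26  0.67  2.01 -0.2   0.94  0.47]
rot [ 0.03 -0.03 -0.19]
[ 0.4973 -0.1276  0.2117] [ 0.      0.0054 -0.0036]
[ 0.5074 -0.1263  0.2175] [ 0.0001  0.0156 -0.0093]
[ 0.518  -0.1248  0.2223] [ 0.0001  0.0263 -0.0142]
[ 0.5289 -0.1234  0.2261] [ 0.0001  0.0373 -0.018 ]
[ 0.5402 -0.1219  0.229 ] [ 0.0002  0.0487 -0.0208]
[ 0.5516 -0.1203  0.2308] [ 0.0002  0.0602 -0.0226]
[ 0.5632 -0.1188  0.2315] [ 0.0003  0.0719 -0.0234]
[ 0.5748 -0.1172  0.2312] [ 0.0003  0.0836 -0.0231]
[ 0.5863 -0.1157  0.2299] [ 0.0003  0.0952 -0.0217]
[ 0.5976 -0.1142  0.2275] [ 0.0004  0.1066 -0.0193]
[ 0.6087 -0.1127  0.2241] [ 0.0004  0.1178 -0.0159]
[ 0.6195 -0.1112  0.2197] [ 0.0004  0.1287 -0.0115]
[ 0.6298 -0.1099  0.2144] [ 0.0005  0.1391 -0.0062]
[ 0.6396 -0.1085  0.2081] [5.000e-04 1.489e-01 1.000e-04]
```

Gripped: 13 mm opening at 39 N. Now I swing forward along the arc.

Emit:
arm_command:
  commands: [0,0.005,-0.0036,0,0,0,0,0,0.0156,-0.0093,0,0,0,0,0,0.0263,-0.0142,0,0,0,0,0,0.0373,-0.018,0,0,0,0,0,0.0487,-0.0208,0,0,0,0,0,0.0602,-0.0226,0,0,0,0,0,0.0719,-0.0234,0,0,0,0,0,0.0719,-0.0234,0,0,0,0]

```text
t: 4.05
eef_pos: [0.5648, -0.1185, 0.2314]
tool_rot: [0.0, 0.659, 0.752, 0.0]
contact_force: [0.1, 2.4, 3.6]
gripper_width: 0.149
grasp_force: 40.3
```

```bash
cat > f.py <<'E'
from h import *
from station import *
import sys
p=np.load("p.npy");J=[float(a) for a in sys.argv[1:]];o=get_obs();g=np.array([.492,-.1283,.2081])-world(p,bar(0))
delta(o,[world(p,bar(j))+g for j in J],p[2])
E
python3 f.py .7 .8 .9 1 1.1 1.2 1.27
```

```text
4.05 [ 0.5648 -0.1185  0.2314] F [0.1 2.4 3.6] w 0.14865430209821465 g 40.26535749435425 q [-0.41  0.36  0.65  1.83 -0.25  1.03  0.47]
rot [ 0.05  0.02 -0.13]
[ 0.5774 -0.1169  0.231 ] [0.     0.0127 0.0004]
[ 0.5901 -0.1151  0.2292] [0.0001 0.0256 0.0022]
[ 0.6027 -0.1135  0.2261] [0.0001 0.0382 0.0053]
[ 0.6148 -0.1118  0.2218] [0.0001 0.0504 0.0097]
[ 0.6265 -0.1103  0.2162] [0.0002 0.0622 0.0152]
[ 0.6375 -0.1088  0.2096] [0.0002 0.0733 0.0219]
[ 0.6448 -0.1078  0.2042] [0.0002 0.0807 0.0272]
```

Emit:
arm_command:
  commands: [0,0.0127,0.0004,0,0,0,0,0,0.0256,0.0022,0,0,0,0,0,0.0382,0.0053,0,0,0,0,0,0.0504,0.0097,0,0,0,0,0,0.0622,0.0152,0,0,0,0,0,0.0733,0.0219,0,0,0,0,0,0.079,0.0265,0,0,0,0,0,0.079,0.0265,0,0,0,0]

```text
t: 4.85
eef_pos: [0.6435, -0.1079, 0.2037]
tool_rot: [0.001, 0.659, 0.752, 0.001]
contact_force: [2.1, 3.7, 0.5]
gripper_width: 0.149
grasp_force: 41.2
```

Emit:
arm_command:
  commands: [0,0,0,0,0,0,0,0,0,0,0,0,0,0,0,0,0,0,0,0,0,0,0,0,0,0,0,0]

```text
t: 5.25
eef_pos: [0.6422, -0.1081, 0.2047]
tool_rot: [0.001, 0.66, 0.752, 0.001]
contact_force: [2.5, 4.4, 0.8]
gripper_width: 0.144
grasp_force: 41.2
```

```bash
python3 f.py 1.2 1.1 1 .9 .8 .7 .6 .5
python3 - <<'E'
from station import *
import cv2,numpy as np
a=read_camera("scene")["img"][180:340,280:460,::-1];b=read_camera("top")["img"][160:320,290:470,::-1]
cv2.imwrite("pics/t1.png",cv2.resize(np.hstack([a,b]),None,fx=2.2,fy=2.2,interpolation=cv2.INTER_CUBIC))
E
```

```text
5.25 [ 0.6422 -0.1081  0.2047] F [2.5 4.4 0.8] w 0.1436252133192357 g 41.20442569255829 q [-0.36  0.52  0.61  1.68 -0.33  1.05  0.49]
rot [ 0.14 -0.03 -0.16]
[ 0.6375 -0.1088  0.2096] [-0.0001 -0.0048 -0.0049]
[ 0.6265 -0.1103  0.2162] [-0.0001 -0.0159 -0.0116]
[ 0.6148 -0.1118  0.2218] [-0.0002 -0.0276 -0.0171]
[ 0.6027 -0.1135  0.2261] [-0.0002 -0.0399 -0.0215]
[ 0.5901 -0.1151  0.2292] [-0.0002 -0.0525 -0.0246]
[ 0.5774 -0.1169  0.231 ] [-0.0003 -0.0653 -0.0265]
[ 0.5645 -0.1186  0.2315] [-0.0003 -0.0783 -0.027 ]
[ 0.5517 -0.1203  0.2308] [-0.0004 -0.0913 -0.0263]
```

View pics/t1.png

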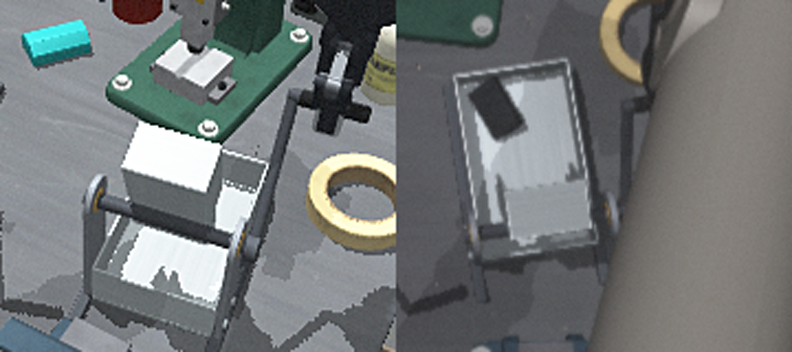

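The crop shows the scoop fully tipped and the die lying in the far-left of the tray (right half, at about (497,107)), clear of the scoop. I'll swing back.

Emit:
arm_command:
  commands: [0,-0.0048,-0.0049,0,0,0,0,0,-0.0159,-0.0116,0,0,0,0,0,-0.0276,-0.0171,0,0,0,0,0,-0.0399,-0.0215,0,0,0,0,0,-0.0525,-0.0246,0,0,0,0,0,-0.0653,-0.0265,0,0,0,0,0,-0.0783,-0.027,0,0,0,0,0,-0.0783,-0.027,0,0,0,0]

```text
t: 6.15
eef_pos: [0.5636, -0.1191, 0.2336]
tool_rot: [0.001, 0.66, 0.751, 0.002]
contact_force: [-0.8, 4.8, 10.7]
gripper_width: 0.146
grasp_force: 39.8
```

```bash
python3 f.py .5 .4 .3 .2 .1 0 -.03
```

```text
6.15 [ 0.5636 -0.1191  0.2336] F [-0.8  4.8 10.7] w 0.14641595470423988 g 39.76455509662628 q [-0.41  0.36  0.65  1.83 -0.25  1.03  0.47]
rot [ 0.22 -0.08 -0.26]
[ 0.5517 -0.1203  0.2308] [ 0.0004 -0.0119  0.0028]
[ 0.539  -0.122   0.2287] [ 0.0003 -0.0248  0.0048]
[ 0.5265 -0.1237  0.2253] [ 0.0002 -0.0374  0.0081]
[ 0.5145 -0.1253  0.2208] [ 0.0002 -0.0495  0.0126]
[ 0.5029 -0.1268  0.215 ] [ 0.0001 -0.0612  0.0184]
[ 0.492  -0.1283  0.2081] [ 0.0001 -0.0722  0.0252]
[ 0.4889 -0.1287  0.2058] [ 0.     -0.0754  0.0275]
```

Emit:
arm_command:
  commands: [0,-0.0119,0.0028,0,0,0,0,0,-0.0248,0.0048,0,0,0,0,0,-0.0374,0.0081,0,0,0,0,0,-0.0495,0.0126,0,0,0,0,0,-0.0612,0.0184,0,0,0,0,0,-0.0722,0.0255,0,0,0,0,0,-0.0755,0.028,0,0,0,0,0,-0.0755,0.028,0,0,0,0]

```text
t: 6.95
eef_pos: [0.492, -0.1292, 0.2062]
tool_rot: [0.003, 0.66, 0.751, 0.003]
contact_force: [4.2, 4.8, 14.1]
gripper_width: 0.148
grasp_force: 43.5
```

Emit:
arm_command:
  commands: [0,0,0,0,0,0,0,0,0,0,0,0,0,0]

```text
t: 7.15
eef_pos: [0.492, -0.1292, 0.2062]
tool_rot: [0.003, 0.66, 0.751, 0.003]
contact_force: [3.6, 3.6, 14.1]
gripper_width: 0.149
grasp_force: 43.6
```

```bash
python3 f.py 0 -.03
```

```text
7.15 [ 0.492  -0.1292  0.2062] F [ 3.6  3.6 14.1] w 0.14916413718879193 g 43.59667181968689 q [-0.43  0.26  0.67  2.01 -0.21  0.92  0.48]
rot [ 0.45  0.04 -0.21]
[ 0.492  -0.1283  0.2081] [ 0.0009  0.0002 -0.0019]
[ 0.4889 -0.1287  0.2058] [ 0.0009 -0.003   0.0004]
```

At the stop. Now I open and lift away.

Emit:
arm_command:
  commands: [0,0,0,0,0,0,1,0,0,0,0,0,0,1,0,0,0,0,0,0,1,0,0,0,0,0,0,1,0,0,0,0,0,0,1,0,0,0,0,0,0,1,0,0,0,0,0,0,1]

```text
t: 7.85
eef_pos: [0.4888, -0.1288, 0.2033]
tool_rot: [-0.0, 0.66, 0.751, -0.0]
contact_force: [-0.8, -0.5, 0.3]
gripper_width: 0.997
grasp_force: 0.0
```

Emit:
arm_command:
  commands: [0,0,-0.03,0,0,0,1,0,0,-0.07,0,0,0,1,0,0,-0.12,0,0,0,1,-0.03,-0.01,-0.14,0,0,0,1,-0.06,-0.02,-0.14,0,0,0,1,-0.06,-0.02,-0.14,0,0,0,1]

```text
t: 8.45
eef_pos: [0.4756, -0.1955, 0.3445]
tool_rot: [0.001, 0.662, 0.749, 0.0]
contact_force: [-0.5, 0.4, -1.3]
gripper_width: 0.998
grasp_force: 0.0
```

```bash
python3 f.py
python3 - <<'E'
from station import *
import cv2,numpy as np
a=read_camera("scene")["img"][180:340,160:460,::-1];b=read_camera("wrist")["img"][:,:,::-1]
cv2.imwrite("pics/t2.png",np.vstack([cv2.resize(a,(560,299)),cv2.resize(b[0:300],(560,262))]))
E
```

```text
8.45 [ 0.4756 -0.1955  0.3445] F [-0.5  0.4 -1.3] w 0.9981739643897518 g 0.0 q [-0.42  0.12  0.77  1.82 -0.09  1.23  0.5 ]
rot [ 0.11  0.1  -0.58]
```

View pics/t2.png

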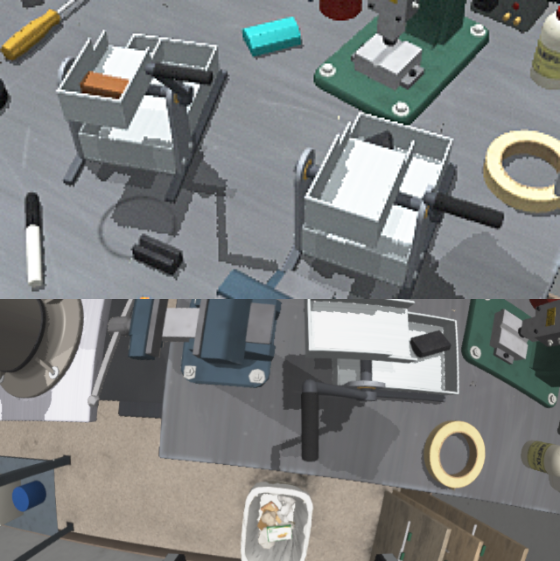

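The scoop is level and empty, the die is in the tray (430,343), the left cradle is still level with its strip, and the gripper is clear.

```bash
python3 -c "
from station import *
print(hand_in())"
```

```text
the job is handed in; nothing more can be done
None
```

The die is in its catch tray, its scoop is back level with the lever let go, the strip's cradle was never tipped, and I handed the job in at about 8.5 s of the 40 s allowed.

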